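# Unclip the paint sprayer's nozzle head for washing

## Task

The sprayer on the bench is finished with: hold its nozzle head's thumb pad down to free the catch, and while it is held slide the head straight out of its socket along the deck, gently, without wrenching it or bearing hard on the pad. Then set the head down (do not drop it) flat on its underside in the green wash tray and let go, leaving the bottles, the jar and the brush alone.

Things in the scene. Friction and masses are not known exactly. Their poses are not given: they have to be found in the camera images.
- sprayer: Bench paint sprayer, fixed: level aluminium deck 90 mm wide, top 45 mm above the table; on it a grey socket, then a blue housing (to 95 mm above the table) with a white pot (to 150 mm). Origin on the table under the middle of the seated head's block, z up; -x (robot's side) is the head's straight way out. Deck from x=-125 mm; socket mouth x=+27, housing from x=+75. Place varies, yaw up to 0.3 rad.
- catch_bar (a point): Front lower edge of the yellow bar across the top of the socket's mouth. The socket is 54 mm wide, its top 34 mm above the deck. The nozzle head's red sprung tooth hooks up behind this bar; with the tooth hooked the head cannot come out and must not be forced. Head and sprayer may bear on each other, pressing and pulling taken together, with 18 N at most.
- nozzle: Loose nozzle head, about 220 g (varies), with thumb pad and latch. Origin at the middle of the flat underside of its orange block, which lies on the deck when seated; z up, -x is the way out of the socket. From the block a brass cone sticks out 32 mm to -x, over a skid 40 mm wide and 5 mm thick that reaches 25 mm to -x along the deck.
- nozzle_mid (a point): Centre of the nozzle head's orange block: 50 mm along x, 44 mm wide along y, 30 mm high; this point is 15 mm above its underside. Axes as nozzle. Once out of the socket, pick it up from above across y by the block's flat sides, near or a little above this height; the thumb pad (to 34 mm above the block's top) stays between the fingers.
- block_top (a point): Centre of the block's top. Over it stands a black thumb pad on a spring stem, 46 mm (x) by 34 mm (y), with a yellow ledge 4 mm thick and 5 mm high across its -x end to pull against; the pad's free flat runs from x=-19 to +23 mm. The flat's height is screw-set and differs from start to start: 11 to 29 mm above this point, unpressed; feel for it.
- tail_end (a point): End of the head's tail, 60 mm to +x of the block's middle. Pad: 6 mm travel down, 1.5 N to begin, 1.2 N more per mm, hard stop at 8.7 N. The catch is clear beyond about 4.3 mm (7 N): press with 7.5 to 8.5 N and keep it so for the first 25 mm of the way out (released, it springs up). The tail leaves the socket after 33 mm of slide; before that the head cannot be lifted.
- tray: Green open wash tray, fixed, 220 mm (x) by 170 mm (y), 40 mm high, walls and floor 5 mm thick. Origin at the middle of its underside, z up. Place and yaw vary; it may stand to the left or to the right of the sprayer.
- blue_bottle: Loose blue bottle, radius 31 mm, 165 mm high, origin at the middle of its underside. Leave alone.
- ochre_bottle: Loose ochre paint bottle, radius 28 mm, 145 mm high, origin at the middle of its underside. Leave alone.
- jar: Loose glass jar with black lid, radius 28 mm, 85 mm high, origin at the middle of its underside. Leave alone.
- brush: Loose paint brush, 180 mm long, lying flat on the table along its own x, origin at about its middle. Leave alone.

How it is judged:
By the outcome, as a careful person would: the job done as asked, in the order asked, and still so for the second after the job is handed in, with the robot touching nothing.
It also fails if it takes over 54 s, if anything falls off the work surface, if the arm or the gripper's body presses on something with over 40 N, if the wrist force passes 120 N, or if a joint passes its speed limit or range.

## Robot

A 6-joint arm with a two-finger parallel gripper is mounted at the origin on the work surface. World frame = base frame: x ahead of the robot, y to its left, z up, the work surface at z = 0. Lengths are in m, angles in rad, forces in N, time in s.
With the tool pointing down it reaches from about 0.35 to 0.85 m from the base axis. Payload 8.1 kg.
Tool frame: the origin (TCP) lies midway between the tips of the shut fingers; the grasp point (between the pads) lies robot.grip_depth behind it (robot.grip_depth is the distance from the TCP to the grasp point, in m); z points along the fingers, y is the line along which they close (so a half turn about z gives the same grasp; the last joint's range is limited). The gripper opens to 93 mm and grips with 3 to 60 N. Pads are 15 mm wide; open, the fingers measure 128 mm over their backs; the gripper's body (75 mm by 188 mm) begins 65 mm behind the grasp point.
Start: joints at [1.016, 0.13, 1.488, -0, 1.523, -0.085], TCP at [0.272, 0.535, 0.219] pointing down, gripper open.
Joint ranges: [-2.96, 2.96], [-0.89, 2.26], [0.02, 2.5], [-1.34, 4.48], [0, 2.73], [-2.66, 2.66]. Speed limits (rad/s): [2.39, 2.39, 2.79, 3.14, 3.14, 3.14].

## Interface

Orientations are given as a rotation vector (axis times angle).
In Python, from plant import robot gives the robot as it stands.
- The arm moves only by the tool carry_out, never from a script. Its argument "rows" is a list of rows, each a list of 6 numbers: the shift along the tool's x, y, z in m, then the turn, a rotation vector about the tool's x, y, z in degrees. A call has 1 to 12 rows; each row is the pose to reach, as a shift and turn from the pose commanded when the call began, along the tool's axes at that moment; what a row does not reach only later rows make up. A row lasts 1/8 s, in which the tool goes at most 62.5 mm and 10.7 degrees, less where a joint would pass 70% of its speed; a pose out of reach is approached as far as the arm can. A call with a gripper value outside its range is refused whole. "jaw" is the closure in counts, from 0 (fully open) to 255 (shut), set as the call begins (left out, the last holds). The fingers move at their own pace and stop on an object; "force" is the grip in N (left out, the last holds). Time passes only in rows, so rows that repeat a pose let the fingers close. It gives the time, the measured TCP pose, the force, the opening and the grip force at its end, in the units of the state.
- robot.read_state(): the state, without advancing time (a new reading comes with each control period).
- robot.read_camera(name): name is "scene" or "top"; returns the picture (400x640x3 uint8, red, green, blue); there is no depth.
- robot.camera_model(name): a dict with "fx", "fy", "cx", "cy" (pixels), "R" (3x3) and "t" (3): a world point X has camera coordinates R X + t. Camera axes: x right, y down, z forward; pixel columns grow to the right and rows downward; lengths in m; the calibration is good to about 2 mm. A picture is of the moment at which its call begins. camera_model takes no time and is no camera call.
- robot.close_job(): hands the job in; it is judged then, once.
Trained networks look in the newest picture that a camera, given by its name, has taken for a name from the list of things; names that differ only in an ending like _2 or _b are one class to them, and where a whole thing is asked for, a point or a joint stands for the part that bears it (a point fixed in the world has none). Each returns a list of dicts, best first, with "conf" (0 to 1); they miss things now and then, are a little off and sometimes report something else, mostly with a low value. They report only what shows in the picture. A call takes as long as a camera call.
- robot.outline_of(camera, target): "pixels" (400x640 bool, what is visible of it) and "pixel" ([column, row] in pixels, amid what is visible of it).
The state is a dict: "t": time; "q": joint angles; "dq": joint speeds; "joint_torque": joint torques, N m; "tool_pos": TCP position; "orientation": TCP orientation; "force": force on the tool from outside, world axes, zero at the start; "wrist_torque": the same for the moment, N m; "opening": finger opening in m; "gripper_force": force on a finger pad.
Only numpy, scipy, OpenCV 4.12 (cv2) and the standard library are available. Lean on these libraries where they do the work, as an engineer would, in place of code of your own. Each camera call takes 0.05 s, during which the arm holds its last target. There are 200 camera calls.

## Working session

There is one attempt and no reset: what is moved stays moved. The work goes in short steps, Python scripts to look and compute and a tool call to move; the robot and the scene stay as the last step left them, time stands still between calls to the robot, and variables do not carry over. Pictures are saved under pics/ and viewed, at most 10 in all, crops included, and the job is handed in when it is done.

Besides the shell and the picture viewer there is one more tool, called after "Request:" in YAML: its name, and indented under it one key for each argument. carry_out: Moves the arm, as the interface text tells. Its arguments: {"type":"object","properties":{"rows":{"type":"array"},"jaw":{"type":"number"},"force":{"type":"number"}},"required":["rows"]}

```bash
mkdir -p pics; ls
python3 - <<'E'
from plant import robot
import cv2,numpy as np
for c in("scene","top"):
    im=robot.read_camera(c); cv2.imwrite(f"pics/{c}0.png",im[:,:,::-1])
    m=robot.camera_model(c); print(c,{k:np.round(v,3).tolist() for k,v in m.items()})
    for n in("nozzle","sprayer","tray","catch_bar","blue_bottle","ochre_bottle","jar","brush"):
        r=robot.outline_of(c,n)
        print(n,[(round(d["conf"],2),np.round(d["pixel"]).tolist(),int(d["pixels"].sum())) for d in r[:2]])
        if r: np.save(f"pics/{c}_{n}.npy",r[0]["pixels"])
s=robot.read_state();print(s);print(robot.grip_depth)
E
```

```text
pics
scene {'fx': 366.659, 'fy': 366.659, 'cx': 321.074, 'cy': 207.238, 'R': [[0.623, 0.782, -0.008], [0.652, -0.525, -0.547], [-0.432, 0.336, -0.837]], 't': [-0.372, -0.358, 1.256]}
nozzle [(0.65, [360.0, 166.0], 413)]
sprayer [(0.94, [381.0, 188.0], 3773)]
tray [(0.74, [265.0, 251.0], 5947), (0.28, [268.0, 167.0], 593)]
catch_bar [(0.65, [385.0, 192.0], 3576)]
blue_bottle [(0.66, [206.0, 333.0], 1325)]
ochre_bottle [(0.85, [451.0, 154.0], 773)]
jar [(0.57, [376.0, 263.0], 673)]
brush [(0.64, [270.0, 167.0], 548), (0.46, [206.0, 334.0], 1201)]
top {'fx': 513.053, 'fy': 513.053, 'cx': 325.494, 'cy': 191.101, 'R': [[0.018, -1.0, -0.006], [-0.989, -0.017, -0.15], [0.15, 0.009, -0.989]], 't': [0.009, 0.623, 1.504]}
nozzle [(0.87, [278.0, 210.0], 391)]
sprayer []
tray [(0.68, [389.0, 205.0], 4130)]
catch_bar [(0.63, [281.0, 190.0], 2944)]
blue_bottle [(0.98, [462.0, 170.0], 505)]
ochre_bottle [(0.6, [196.0, 172.0], 462)]
jar [(0.88, [327.0, 138.0], 341)]
brush [(0.81, [334.0, 278.0], 623)]
{'t': 0.9, 'q': array([ 1.01561856e+00,  1.30376370e-01,  1.48820178e+00, -3.50045664e-06,
        1.52296551e+00, -8.53994621e-02]), 'dq': array([ 0.00085525, -0.00087915, -0.00221757,  0.00195165, -0.00039077,
        0.00037135]), 'joint_torque': array([ 6.70349459e-05, -5.59750593e+01, -4.92065978e+01,  7.70581048e-02,
        2.24434154e-02,  9.65241114e-07]), 'tool_pos': array([0.27160403, 0.5350268 , 0.21864837]), 'orientation': array([7.31154526e-01, 3.05530681e+00, 7.13097617e-05]), 'force': array([-0.07414668, -0.50896586, -0.65113956]), 'wrist_torque': array([-0.01133997, -0.06158015,  0.0301955 ]), 'gripper_force': 0.0, 'opening': 0.09313832039638077}
0.0188
```

Run:
```python
import cv2
a=cv2.imread("pics/top0.png")[100:300,150:500]
cv2.imwrite("pics/topc.png",cv2.resize(a[60:160,80:200] if 0 else a,None,fx=2.25,fy=2.25,interpolation=cv2.INTER_CUBIC))
b=cv2.imread("pics/scene0.png")[120:260,300:460]
cv2.imwrite("pics/scenec.png",cv2.resize(b,None,fx=4,fy=4,interpolation=cv2.INTER_CUBIC))
c=cv2.imread("pics/top0.png")[145:245,235:325]
cv2.imwrite("pics/topd.png",cv2.resize(c,None,fx=6,fy=6,interpolation=cv2.INTER_CUBIC))
```

```text
(no output)
```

View pics/topc.png

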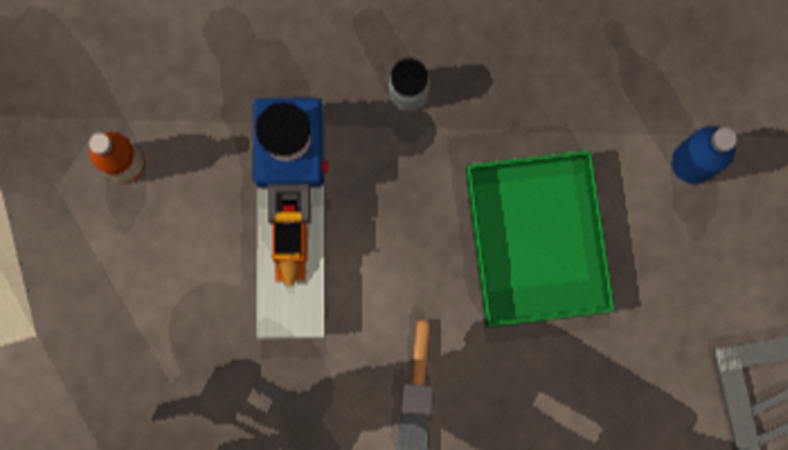

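View pics/scenec.png

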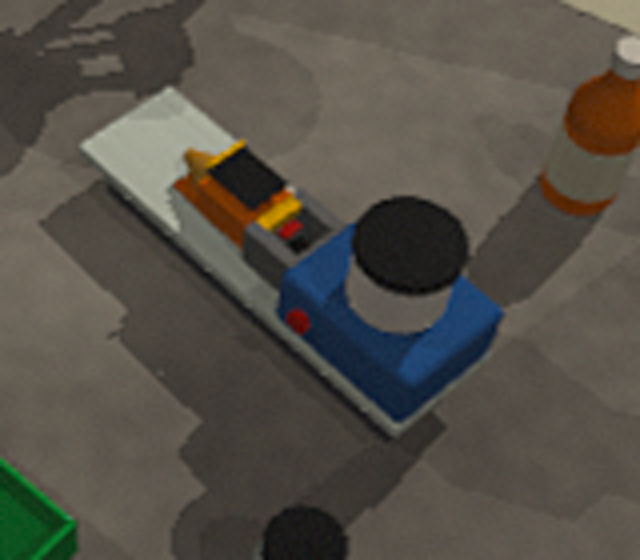

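View pics/topd.png

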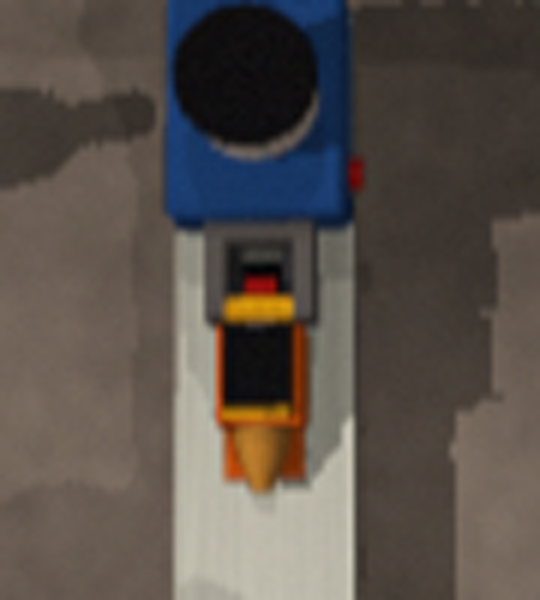

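The top view shows the sprayer nearly straight (deck front corners at about (264,250) and (294,250)), with the head at about (278,210). The green tray is on the left side, with corners at about (358,173), (413,168), (422,238) and (367,245). In the scene view the deck front corners are at (320,157) and (342,142). I'll now fit the poses.

```bash
cat > h.py <<'E'
import numpy as np
from scipy.optimize import least_squares
from scipy.spatial.transform import Rotation as R
from plant import robot
def proj(c,X):
    m=robot.camera_model(c); p=np.atleast_2d(X)@np.array(m["R"]).T+np.array(m["t"])
    return np.c_[m["fx"]*p[:,0]/p[:,2]+m["cx"],m["fy"]*p[:,1]/p[:,2]+m["cy"]]
def place(p,P):
    P=np.atleast_2d(P); c,s=np.cos(p[2]),np.sin(p[2])
    return np.c_[p[0]+c*P[:,0]-s*P[:,1],p[1]+s*P[:,0]+c*P[:,1],P[:,2]]
E
python3 - <<'E'
from h import *
T=lambda a:np.array(a)/6+[235,145]
S=lambda a:np.array(a)/4+[300,120]
C=lambda a:np.array(a)/2.25+[150,100]
# sprayer: (x,y,z mm)
top=[((-125,45,45),C((257,338))),((-125,-45,45),C((324,337))),((27,27,79),T((205,322))),((27,-27,79),T((313,322))),((75,45,95),T((165,222))),((75,-45,95),T((353,222)))]
# image right = -y ; left = +y
sc=[((-125,45,45),S((80,148))),((-125,-45,45),S((170,88)))]
# ledge front corners, pad h unknown
lt=[T((221,417)),T((291,417))]; ls=[S((207,161)),S((243,143))]
def res(p,full=False):
    o=[]
    for c,L in(("top",top),("scene",sc)):
        q=proj(c,place(p,np.array([l[0] for l in L])/1000)); o.append(q-np.array([l[1] for l in L]))
    L=np.array([(-23,17,75+p[3]*1000+5),(-23,-17,75+p[3]*1000+5)])/1000
    for i,(c,u) in enumerate((("top",lt),("scene",ls))):
        o.append(proj(c,place(p,L))-np.array(u))
    return np.vstack(o).ravel()
# top image left/right sign check
print(proj("top",[[.6,.1,.045],[.6,-.1,.045]]))
for sg in(1,-1):
    if sg<0:
        top=[((a[0],-a[1],a[2]),b) for a,b in top]; sc=[((a[0],-a[1],a[2]),b) for a,b in sc]
    r=least_squares(res,[.6,.1*1,0,.02],loss="soft_l1"); print(sg,r.x.round(4),r.cost,res(r.x).reshape(-1,2).round(1).tolist())
def rt(p): return (proj("top",place(p,np.array([(110,85,40),(110,-85,40),(-110,-85,40),(-110,85,40)])/1000))-np.array([C(a) for a in[(467,165),(591,152),(613,311),(488,326)]])).ravel()
r=least_squares(rt,[.6,-.1,.1]);print("tray",r.x.round(4),r.fun.round(1))
E
```

```text
[[298.95886789 198.31251604]
 [365.17073061 199.43248461]]
1 [0.567  0.1582 0.0235 0.0146] 97.74480633046312 [[-0.3, 0.4], [0.1, 0.7], [0.1, -0.2], [0.3, -0.3], [0.2, -0.4], [-0.6, -0.6], [21.0, -16.9], [-24.7, 12.8], [0.0, 0.2], [0.0, 0.2], [7.1, -7.0], [-11.1, 3.6]]
-1 [0.5682 0.1592 0.0102 0.0046] 182.24689810124767 [[29.1, 0.0], [-30.9, 0.3], [18.1, -0.6], [-18.1, -0.7], [30.8, -0.8], [-31.1, -1.0], [-1.4, -2.5], [-0.4, -2.0], [-0.0, 0.1], [-0.1, 0.2], [7.5, -4.5], [-10.8, 6.0]]
tray [ 0.5831 -0.175   0.1311] [-0.1 -0.1  0.  -0.6  0.4  0.4 -0.4  0.2]
```

Run:
```python
from h import *
T=lambda a:np.array(a)/6+[235,145]
S=lambda a:np.array(a)/4+[300,120]
C=lambda a:np.array(a)/2.25+[150,100]
top=[((-125,45,45),C((257,338))),((-125,-45,45),C((324,337))),((27,27,79),T((205,322))),((27,-27,79),T((313,322))),((75,45,95),T((165,222))),((75,-45,95),T((353,222)))]
sc=[((-125,-45,45),S((80,148))),((-125,45,45),S((170,88)))]
lt=[T((221,417)),T((291,417))]; ls=[S((243,143)),S((207,161))]
def res(p):
    o=[]
    for c,L in(("top",top),("scene",sc)):
        o.append(proj(c,place(p,np.array([l[0] for l in L])/1000))-np.array([l[1] for l in L]))
    L=np.array([(-23,17,80+p[3]*1000),(-23,-17,80+p[3]*1000)])/1000
    for c,u in(("top",lt),("scene",ls)): o.append(proj(c,place(p,L))-np.array(u))
    return np.vstack(o).ravel()
r=least_squares(res,[.6,.1,0,.02],loss="soft_l1"); p=r.x
print(p.round(4),r.cost,res(p).reshape(-1,2).round(1).tolist())
s=robot.read_state(); Rt=R.from_rotvec(s["orientation"]); print(Rt.as_matrix().round(3))
# target TCP for pressing: y tool along sprayer y
for lab,P in(("above",(-9,0,75+45)),):
    X=place(p,np.array(P)/1000)[0]
    for yaw in(p[2],p[2]+np.pi):
        # tool z down; tool x = -? x_t=(c,s,0), y_t=(s,-c,0)
        c,q=np.cos(yaw),np.sin(yaw); Rd=R.from_matrix(np.array([[c,q,0],[q,-c,0],[0,0,-1]]).T)
        print(lab,X.round(4),"shift",(Rt.inv().apply(X-s["tool_pos"])*1000).round(1),"turn",(Rt.inv()*Rd).as_rotvec(degrees=True).round(2))
```

```text
[0.5688 0.159  0.0202 0.009 ] 7.713961625829064 [[-0.7, -0.2], [-0.2, 0.1], [-0.2, -0.8], [0.1, -0.9], [-0.0, -1.1], [-0.7, -1.2], [-1.5, -2.0], [-0.8, -1.7], [-0.0, -0.2], [-0.1, -0.2], [-1.4, -0.9], [-1.6, 0.7]]
[[-0.892  0.453  0.   ]
 [ 0.453  0.892  0.   ]
 [-0.     0.    -1.   ]]
above [0.5598 0.1588 0.12  ] shift [-427.3 -205.    98.6] turn [  0.    -0.   151.92]
above [0.5598 0.1588 0.12  ] shift [-427.3 -205.    98.6] turn [  0.     0.   -28.08]
```

Request:
carry_out:
  rows:
    - [-0.047,-0.023,0,0,0,-3.1]
    - [-0.095,-0.046,0,0,0,-6.2]
    - [-0.142,-0.068,0,0,0,-9.4]
    - [-0.19,-0.091,0,0,0,-12.5]
    - [-0.237,-0.114,0,0,0,-15.6]
    - [-0.285,-0.137,0,0,0,-18.7]
    - [-0.332,-0.159,0.01,0,0,-21.8]
    - [-0.38,-0.182,0.03,0,0,-25]
    - [-0.4273,-0.205,0.06,0,0,-28.1]
    - [-0.4273,-0.205,0.085,0,0,-28.1]
    - [-0.4273,-0.205,0.095,0,0,-28.1]
    - [-0.4273,-0.205,0.095,0,0,-28.1]
  jaw: 255
  force: 20

```text
t: 2.4
tool_pos: [0.5592, 0.1592, 0.1232]
orientation: [0.033, -3.14, 0.0]
force: [-1.1, 1.0, 0.3]
opening: 0.0001
gripper_force: 0.0
```

Run:
```python
from h import *
import cv2
a=robot.read_camera("top")[130:250,225:345,::-1];b=robot.read_camera("scene")[100:220,290:410,::-1]
cv2.imwrite("pics/v1.png",cv2.resize(np.hstack([a,b]),None,fx=3.3,fy=3.3,interpolation=cv2.INTER_CUBIC))
for i in range(4):
    robot.read_camera("top") if i else 0
    s=robot.read_state();print(s["force"].round(2),s["tool_pos"].round(4),s["wrist_torque"].round(3))
```

```text
[-0.44  0.33  0.48] [0.5602 0.1596 0.125 ] [ 0.05   0.015 -0.016]
[-0.3  -0.    0.27] [0.5604 0.1596 0.1252] [ 0.021 -0.062  0.017]
[-0.59  0.2  -0.51] [0.5605 0.1596 0.1252] [ 0.039 -0.015  0.016]
[-0.47  0.05  0.09] [0.5605 0.1595 0.1251] [ 0.025  0.024 -0.001]
```

View pics/v1.png

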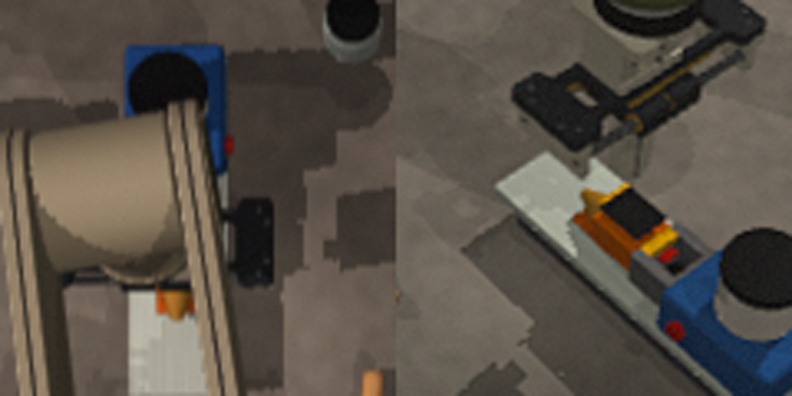

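Request:
carry_out:
  rows:
    - [-0.002,0,0.008,0,0,0]
    - [-0.003,0,0.016,0,0,0]
    - [-0.003,0,0.02,0,0,0]
    - [-0.003,0,0.02,0,0,0]
    - [-0.003,0,0.02,0,0,0]

```text
t: 3.28
tool_pos: [0.5629, 0.1588, 0.1037]
orientation: [-0.032, 3.141, 0.0]
force: [0.9, -0.1, -0.5]
opening: 0.0004
gripper_force: 0.0
```

Request:
carry_out:
  rows:
    - [0,0,0.002,0,0,0]
    - [0,0,0.004,0,0,0]
    - [0,0,0.004,0,0,0]
    - [0,0,0.004,0,0,0]

```text
t: 3.78
tool_pos: [0.5628, 0.1588, 0.0997]
orientation: [0.032, -3.141, 0.0]
force: [0.6, -0.4, 0.1]
opening: 0.0006
gripper_force: 0.0
```

Request:
carry_out:
  rows:
    - [0,0,0.002,0,0,0]
    - [0,0,0.004,0,0,0]
    - [0,0,0.004,0,0,0]
    - [0,0,0.004,0,0,0]

```text
t: 4.28
tool_pos: [0.5628, 0.1588, 0.0956]
orientation: [0.032, -3.141, 0.0]
force: [0.3, 0.0, 0.3]
opening: 0.0004
gripper_force: 0.0
```

Request:
carry_out:
  rows:
    - [0,0,0.002,0,0,0]
    - [0,0,0.004,0,0,0]
    - [0,0,0.004,0,0,0]
    - [0,0,0.004,0,0,0]

```text
t: 4.78
tool_pos: [0.5628, 0.1588, 0.0916]
orientation: [0.032, -3.141, 0.0]
force: [-0.2, 0.3, 0.0]
opening: 0.0006
gripper_force: 0.0
```

Request:
carry_out:
  rows:
    - [0,0,0.001,0,0,0]
    - [0,0,0.002,0,0,0]
    - [0,0,0.003,0,0,0]
    - [0,0,0.003,0,0,0]

```text
t: 5.28
tool_pos: [0.5628, 0.1589, 0.0887]
orientation: [0.032, -3.141, -0.0]
force: [0.0, 1.6, -0.3]
opening: 0.0008
gripper_force: 0.0
```

Request:
carry_out:
  rows:
    - [0,0,0.001,0,0,0]
    - [0,0,0.002,0,0,0]
    - [0,0,0.003,0,0,0]
    - [0,0,0.003,0,0,0]

```text
t: 5.78
tool_pos: [0.563, 0.1589, 0.0859]
orientation: [-0.032, 3.141, 0.0]
force: [-1.4, -0.4, 3.9]
opening: 0.0003
gripper_force: 2.3
```

```bash
cat > f.py <<'E'
from h import *
F=[]
for i in range(6):
    robot.read_camera("top"); s=robot.read_state(); F.append(s["force"])
print(np.mean(F,0).round(2),np.std(F,0).round(2),s["tool_pos"].round(4),s["t"])
E
python3 f.py
```

```text
[-1.42 -0.06  4.68] [0.42 0.79 0.33] [0.5629 0.1589 0.0858] 6.075
```

Request:
carry_out:
  rows:
    - [0,0,0.001,0,0,0]
    - [0,0,0.002,0,0,0]
    - [0,0,0.0025,0,0,0]
    - [0,0,0.0025,0,0,0]

```text
t: 6.58
tool_pos: [0.563, 0.1589, 0.0835]
orientation: [-0.033, 3.141, 0.0]
force: [-2.2, -0.5, 6.4]
opening: 0.0005
gripper_force: 3.7
```

```bash
python3 f.py
```

```text
[-2.47 -0.25  7.56] [0.31 0.43 0.61] [0.563  0.1589 0.0836] 6.875
```

Request:
carry_out:
  rows:
    - [0,0,0.0004,0,0,0]
    - [0.001,0,0.0004,0,0,0]
    - [0.003,0,0.0004,0,0,0]
    - [0.005,0,0.0004,0,0,0]
    - [0.006,0,0.0004,0,0,0]
    - [0.006,0,0.0004,0,0,0]

```text
t: 7.62
tool_pos: [0.5592, 0.1589, 0.0844]
orientation: [-0.032, 3.136, 0.001]
force: [4.0, 0.0, 5.8]
opening: 0.0006
gripper_force: 3.3
```

```bash
python3 f.py
```

```text
[4.71 0.15 6.06] [0.61 0.24 0.65] [0.5593 0.1589 0.0844] 7.925
```

Request:
carry_out:
  rows:
    - [0,0,0.0008,0,0,0]
    - [0,0,0.0016,0,0,0]
    - [0,0,0.0016,0,0,0]

```text
t: 8.3
tool_pos: [0.5593, 0.1589, 0.0829]
orientation: [-0.032, 3.136, 0.001]
force: [4.8, -0.2, 8.6]
opening: 0.0006
gripper_force: 4.0
```

```bash
python3 f.py
```

```text
[ 3.76 -0.66  7.85] [0.31 0.28 0.37] [0.5593 0.159  0.083 ] 8.6
```

Request:
carry_out:
  rows:
    - [0.001,0,0,0,0,0]
    - [0.002,0,0.0001,0,0,0]
    - [0.003,0,0.0002,0,0,0]
    - [0.004,0,0.0002,0,0,0]
    - [0.004,0,0.0002,0,0,0]

```text
t: 9.22
tool_pos: [0.5559, 0.159, 0.0831]
orientation: [-0.032, 3.134, 0.001]
force: [4.8, 0.4, 8.1]
opening: 0.0003
gripper_force: 4.1
```

```bash
python3 f.py
```

```text
[5.52 0.17 7.88] [0.66 0.48 0.52] [0.556  0.1589 0.0831] 9.525
```

Request:
carry_out:
  rows:
    - [0.0015,0,0,0,0,0]
    - [0.003,0,0.0001,0,0,0]
    - [0.0045,0,0.0001,0,0,0]
    - [0.005,0,0.0001,0,0,0]

```text
t: 10.02
tool_pos: [0.551, 0.1588, 0.0831]
orientation: [-0.032, 3.134, 0.001]
force: [6.6, -0.3, 7.4]
opening: 0.0005
gripper_force: 4.1
```

```bash
python3 f.py
python3 - <<'E'
from h import *
import cv2
b=robot.read_camera("scene")[110:210,300:430,::-1]
cv2.imwrite("pics/v2.png",cv2.resize(b,None,fx=5,fy=5,interpolation=cv2.INTER_CUBIC))
E
```

```text
[5.61 0.17 7.91] [0.34 0.38 0.18] [0.551  0.1588 0.0831] 10.325
```

View pics/v2.png

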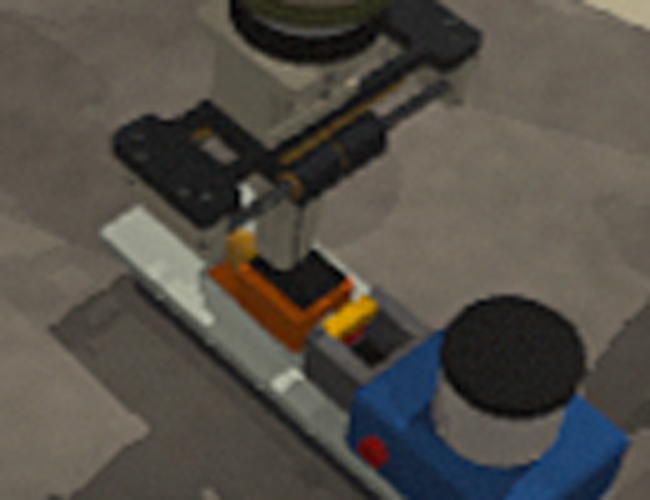

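The head is coming out: there is now a gap between the orange block and the yellow bar at about (370,175), with 7.9 N on the pad. I'll keep sliding.

Request:
carry_out:
  rows:
    - [0.002,0,0,0,0,0]
    - [0.004,0,0,0,0,0]
    - [0.006,0,0,0,0,0]
    - [0.008,0,0,0,0,0]
    - [0.01,0,0,0,0,0]
    - [0.012,0,0,0,0,0]

```text
t: 11.12
tool_pos: [0.539, 0.1586, 0.0831]
orientation: [-0.032, 3.134, 0.001]
force: [6.5, 0.8, 8.5]
opening: 0.0006
gripper_force: 4.1
```

Request:
carry_out:
  rows:
    - [0.002,0,0,0,0,0]
    - [0.004,0,0,0,0,0]
    - [0.006,0,0,0,0,0]
    - [0.008,0,0,0,0,0]
    - [0.01,0,0,0,0,0]
    - [0.012,0,0,0,0,0]

```text
t: 11.88
tool_pos: [0.527, 0.1584, 0.0831]
orientation: [-0.032, 3.134, 0.002]
force: [5.5, -0.5, 8.2]
opening: 0.0002
gripper_force: 4.1
```

Request:
carry_out:
  rows:
    - [0.003,0,0,0,0,0]
    - [0.006,0,0,0,0,0]
    - [0.009,0,0,0,0,0]
    - [0.012,0,0,0,0,0]
    - [0.015,0,0,0,0,0]
    - [0.018,0,0,0,0,0]
    - [0.018,0,0,0,0,0]

```text
t: 12.75
tool_pos: [0.5087, 0.158, 0.083]
orientation: [-0.032, 3.135, 0.002]
force: [4.0, 0.0, 7.9]
opening: 0.0004
gripper_force: 4.1
```

Request:
carry_out:
  rows:
    - [-0.001,0,-0.001,0,0,0]
    - [-0.003,0,-0.003,0,0,0]
    - [-0.004,0,-0.008,0,0,0]
    - [-0.004,0,-0.02,0,0,0]
    - [-0.004,0,-0.035,0,0,0]
    - [-0.004,0,-0.05,0,0,0]
    - [-0.004,0,-0.05,0,0,0]
  jaw: 0

```text
t: 13.62
tool_pos: [0.5111, 0.158, 0.133]
orientation: [-0.032, 3.138, 0.001]
force: [0.3, 0.0, 0.5]
opening: 0.0661
gripper_force: 0.0
```

Run:
```python
from h import *
import cv2
b=robot.read_camera("scene")[110:210,290:430,::-1]
a=robot.read_camera("top")[150:250,230:330,::-1]
cv2.imwrite("pics/v3.png",cv2.resize(np.hstack([b,a]),None,fx=3.3,fy=3.3,interpolation=cv2.INTER_CUBIC))
for c in("scene","top"):
    r=robot.outline_of(c,"nozzle"); print(c,[(d["conf"],np.array(d["pixel"]).round()) for d in r[:2]])
s=robot.read_state();print(s["tool_pos"],s["opening"])
p=[.5688,.159,.0202]
ang=p[2];d=-np.array([np.cos(ang),np.sin(ang)])
for k in(40,45,50):
    q=[p[0]+d[0]*k/1e3,p[1]+d[1]*k/1e3,ang]
    P=np.array([(25,-22,75),(-25,-22,75),(25,-22,45),(-25,-22,45),(-57,0,60)])/1e3
    print(k,np.array(q).round(4),((proj("scene",place(q,P))-[290,110])*3.3).round().tolist())
```

```text
scene [(0.76, array([350., 160.]))]
top [(0.66, array([276., 240.]))]
[0.50936614 0.15765104 0.1301922 ] 0.0820375749765456
40 [0.5288 0.1582 0.0202] [[200.0, 188.0], [160.0, 153.0], [197.0, 211.0], [159.0, 176.0], [154.0, 130.0]]
45 [0.5238 0.1581 0.0202] [[195.0, 184.0], [156.0, 149.0], [193.0, 207.0], [155.0, 172.0], [150.0, 127.0]]
50 [0.5188 0.158  0.0202] [[191.0, 181.0], [152.0, 146.0], [190.0, 204.0], [151.0, 169.0], [146.0, 124.0]]
```

View pics/v3.png

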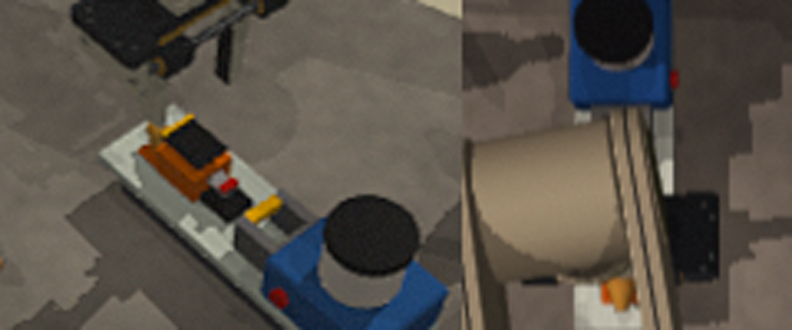

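Request:
carry_out:
  rows:
    - [-0.003,0,0.012,0,0,0]
    - [-0.006,0,0.024,0,0,0]
    - [-0.009,0,0.036,0,0,0]
    - [-0.009,0,0.05,0,0,0]
    - [-0.009,0,0.062,0,0,0]
    - [-0.009,0,0.072,0,0,0]
    - [-0.009,0,0.079,0,0,0]
    - [-0.009,0,0.081,0,0,0]
    - [-0.009,0,0.081,0,0,0]
  jaw: 0

```text
t: 14.95
tool_pos: [0.519, 0.158, 0.0501]
orientation: [-0.032, 3.141, 0.0]
force: [-0.4, 0.3, 1.0]
opening: 0.0927
gripper_force: 0.0
```

Request:
carry_out:
  rows:
    - [0,0,0.002,0,0,0]
    - [0,0,0.002,0,0,0]
    - [0,0,0.002,0,0,0]
    - [0,0,0.002,0,0,0]
    - [0,0,0.002,0,0,0]
    - [0,0,0.002,0,0,0]
    - [0,0,0.002,0,0,0]
    - [0,0,0.002,0,0,0]
  jaw: 255
  force: 18

```text
t: 15.95
tool_pos: [0.5189, 0.158, 0.0479]
orientation: [-0.032, 3.141, 0.0]
force: [-0.3, 0.8, -0.0]
opening: 0.0438
gripper_force: 18.0
```

Request:
carry_out:
  rows:
    - [0,0,-0.002,0,0,0]
    - [0,0,-0.005,0,0,0]
    - [0,0,-0.012,0,0,0]
    - [0,0,-0.025,0,0,0]
    - [0,0,-0.045,0,0,0]
    - [0,0,-0.065,0,0,0]
    - [0,0,-0.085,0,0,0]
    - [0,0,-0.1,0,0,0]
    - [0,0,-0.1,0,0,0]
    - [0,0,-0.1,0,0,0]

```text
t: 17.2
tool_pos: [0.5184, 0.1578, 0.1472]
orientation: [0.032, -3.141, 0.0]
force: [-0.1, -0.1, -2.5]
opening: 0.0439
gripper_force: 18.0
```

```bash
python3 f.py
python3 - <<'E'
from h import *
s=robot.read_state(); Rt=R.from_rotvec(s["orientation"]); print(s["opening"],s["gripper_force"])
yaw=.1311+np.pi; c,q=np.cos(yaw),np.sin(yaw); Rd=R.from_matrix(np.array([[c,q,0],[q,-c,0],[0,0,-1]]).T)
print((Rt.inv().apply(np.array([.5831,-.175,.148])-s["tool_pos"])*1000).round(1),(Rt.inv()*Rd).as_rotvec(degrees=True).round(2))
r=robot.outline_of("scene","tray")[0]["pixels"]; v,u=np.nonzero(r); print(u.min(),u.max(),v.min(),v.max())
P=proj("scene",place([.5831,-.175,.1311],np.array([(a,b,z) for a in(-.11,.11) for b in(-.085,.085) for z in(0,.04)])));print(P.min(0),P.max(0))
E
```

```text
[-0.3 -0.  -2.3] [0.34 0.57 0.45] [0.5185 0.1579 0.1472] 17.5
0.04385123897794711 17.999615371227264
[ -57.8 -334.1   -0.8] [-0.01 -0.06 -6.33]
211 320 201 303
[208.15183326 198.58574021] [318.37202469 303.63057198]
```

Request:
carry_out:
  rows:
    - [-0.002,-0.012,0,0,0,-0.2]
    - [-0.006,-0.035,0,0,0,-0.7]
    - [-0.012,-0.07,0,0,0,-1.3]
    - [-0.018,-0.105,0,0,0,-2]
    - [-0.025,-0.145,0,0,0,-2.7]
    - [-0.032,-0.185,0,0,0,-3.5]
    - [-0.039,-0.225,0,0,0,-4.2]
    - [-0.045,-0.26,0,0,0,-4.9]
    - [-0.051,-0.295,0,0,0,-5.6]
    - [-0.055,-0.32,0,0,0,-6]
    - [-0.058,-0.334,0,0,0,-6.3]
    - [-0.058,-0.334,0,0,0,-6.3]

```text
t: 19.05
tool_pos: [0.5836, -0.1757, 0.1477]
orientation: [0.203, -3.135, -0.0]
force: [-0.8, 0.2, -2.9]
opening: 0.0439
gripper_force: 18.0
```

```bash
python3 f.py
python3 - <<'E'
from h import *
import cv2
b=robot.read_camera("scene")[120:320,160:400,::-1]
cv2.imwrite("pics/v4.png",cv2.resize(b,None,fx=3,fy=3,interpolation=cv2.INTER_CUBIC))
E
```

```text
[ 0.02  0.02 -2.55] [0.54 0.32 0.49] [ 0.5837 -0.1739  0.1479] 19.35
```

View pics/v4.png

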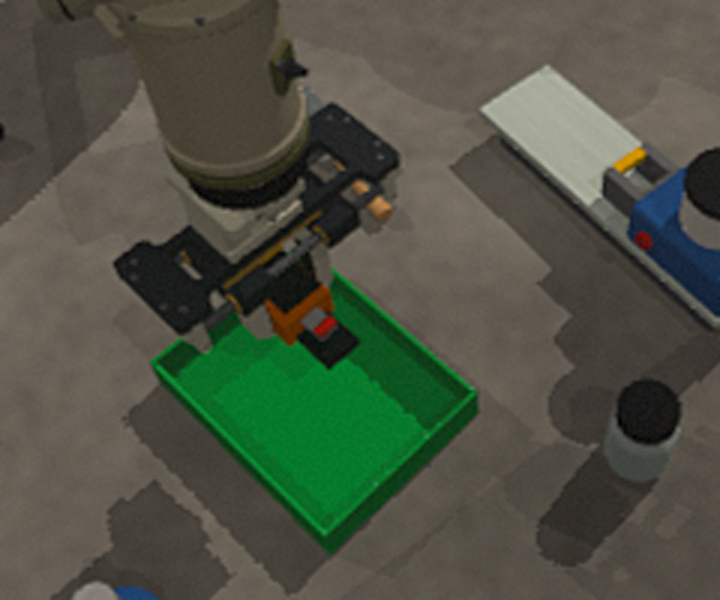

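The head is held level over the tray, at about (310,310) in the crop. I'll lower it now.

Request:
carry_out:
  rows:
    - [0,0,0.008,0,0,0]
    - [0,0,0.022,0,0,0]
    - [0,0,0.038,0,0,0]
    - [0,0,0.055,0,0,0]
    - [0,0,0.072,0,0,0]
    - [0,0,0.09,0,0,0]
    - [0,0,0.106,0,0,0]
    - [0,0,0.118,0,0,0]
    - [0,0,0.127,0,0,0]
    - [0,0,0.132,0,0,0]
    - [0,0,0.134,0,0,0]
    - [0,0,0.134,0,0,0]

```text
t: 20.9
tool_pos: [0.5839, -0.1749, 0.0142]
orientation: [-0.205, 3.134, -0.0]
force: [-0.5, 0.1, -2.4]
opening: 0.0436
gripper_force: 18.0
```

Request:
carry_out:
  rows:
    - [0,0,0.001,0,0,0]
    - [0,0,0.002,0,0,0]
    - [0,0,0.003,0,0,0]
    - [0,0,0.004,0,0,0]
    - [0,0,0.005,0,0,0]
    - [0,0,0.005,0,0,0]

```text
t: 21.65
tool_pos: [0.5836, -0.1747, 0.0087]
orientation: [0.205, -3.135, -0.0]
force: [0.0, -0.4, -3.1]
opening: 0.044
gripper_force: 18.0
```

```bash
python3 f.py
```

```text
[-0.05  0.23 -2.44] [0.52 0.34 0.19] [ 0.5837 -0.1748  0.0089] 21.95
```

Request:
carry_out:
  rows:
    - [0,0,0.0004,0,0,0]
    - [0,0,0.0008,0,0,0]
    - [0,0,0.0012,0,0,0]
    - [0,0,0.0012,0,0,0]

```text
t: 22.45
tool_pos: [0.5837, -0.1748, 0.0079]
orientation: [0.205, -3.135, 0.0]
force: [-2.0, 0.2, 1.5]
opening: 0.0436
gripper_force: 18.0
```

```bash
python3 f.py
```

```text
[-2.49  0.85  3.09] [0.4  0.48 0.84] [ 0.5838 -0.1748  0.0079] 22.75
```

Request:
carry_out:
  rows:
    - [0,0,-0.0006,0,0,0]
    - [0,0,-0.0006,0,0,0]

```text
t: 23.0
tool_pos: [0.5837, -0.1748, 0.0079]
orientation: [-0.205, 3.135, -0.0]
force: [0.0, -0.3, -1.9]
opening: 0.0439
gripper_force: 18.0
```

Request:
carry_out:
  rows:
    - [0,0,0,0,0,0]
    - [0,0,0,0,0,0]
    - [0,0,0,0,0,0]
    - [0,0,0,0,0,0]
    - [0,0,0,0,0,0]
  jaw: 60

```text
t: 23.62
tool_pos: [0.5837, -0.1748, 0.0083]
orientation: [-0.205, 3.135, -0.0]
force: [-0.6, 0.5, 0.1]
opening: 0.071
gripper_force: 0.0
```

Request:
carry_out:
  rows:
    - [0,0,-0.005,0,0,0]
    - [0,0,-0.02,0,0,0]
    - [0,0,-0.045,0,0,0]
    - [0,0,-0.075,0,0,0]
    - [0,0,-0.11,0,0,0]
    - [0,0,-0.15,0,0,0]
    - [0,0,-0.18,0,0,0]
    - [0,0,-0.2,0,0,0]
    - [0,0,-0.2,0,0,0]

```text
t: 24.75
tool_pos: [0.5848, -0.1752, 0.2106]
orientation: [-0.205, 3.131, -0.003]
force: [-0.4, 0.0, 0.0]
opening: 0.0711
gripper_force: 0.0
```

Run:
```python
from h import *
import cv2
b=robot.read_camera("scene")[120:320,160:400,::-1]
cv2.imwrite("pics/v5.png",cv2.resize(b,None,fx=3,fy=3,interpolation=cv2.INTER_CUBIC))
```

```text
(no output)
```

View pics/v5.png

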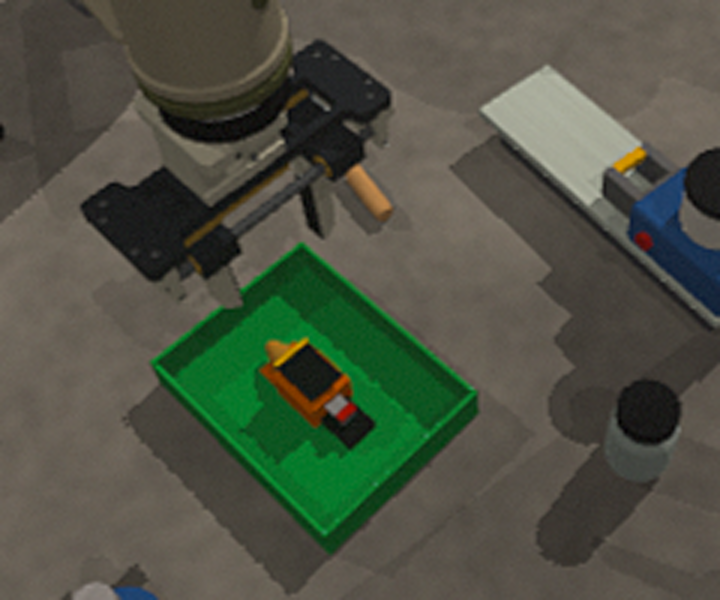

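The head lies flat in the middle of the tray, at about (315,385) in the crop. The gripper is clear of it, and the jar and brush have not moved.

```bash
python3 -c "
from plant import robot
print(robot.close_job())"
```

```text
the job is handed in; nothing more can be done
None
```

The nozzle head was slid out of its socket with the thumb pad held down (about 8 N while it moved), set down flat in the green wash tray and let go, and the job was handed in at about 25 s.

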